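# Third hand: press a computer board against the sprung stop of its assembly jig

## Robot

A 7-joint arm with a two-finger parallel gripper is mounted at the origin on the work surface. World frame = base frame: x ahead of the robot, y to its left, z up, the work surface at z = 0. Lengths are in mm, angles in rad, forces in N, time in s.
With the tool pointing down it reaches from about 400 to 875 mm from the base axis. Payload 6.5 kg.
Tool frame: the origin (TCP) lies midway between the tips of the shut fingers; the grasp point (between the pads) lies 19 mm behind it; z points along the fingers, y is the line along which they close (so a half turn about z gives the same grasp; the last joint's range is limited). The gripper opens to 85 mm and grips with 20 to 120 N. Pads are 22 mm wide; open, the fingers measure 114 mm over their backs; the gripper's body (76 mm by 85 mm) begins 54 mm behind the grasp point. The pads swing forward as they close: fully open they stand 13 mm farther back than shut.
Start: joints at [1.235, 0.536, -0.004, 1.538, 0.003, 1.067, -0.071], TCP at [173.246, -626.479, 231.29] pointing down, gripper open.
Joint ranges: [-2.7, 2.7], [-0.37, 2.16], [-1.27, 1.26], [0.24, 2.4], [-1.31, 4.45], [0.19, 1.91], [-2.76, 2.76]. Speed limits (rad/s): [2.39, 2.39, 3.14, 3.14, 3.14, 3.14, 3.14].

## Interface

Orientations are given as a unit quaternion [w, x, y, z].
In Python, from bench import arm gives the robot as it stands. Calls block until the motion is done:
- arm.movep(position, orientation): joint-space move of the TCP to a pose.
- arm.movel(position, frame=None, max_speed=150, force_limit=None): straight line of the TCP; frame=None keeps the orientation; max_speed is the mean speed in mm/s. With force_limit (N) it stops when the force on the tool has changed by that much, and returns True; else False.
- arm.set_joints(angles): joint-space move.
- arm.open_gripper() and arm.grasp(): open the fingers fully, or close them until they stop; the grip force is fixed at half the most.
- arm.wait(seconds).
- arm.inverse_kinematics(position, orientation): joint angles nearest the present ones, or None.
- arm.read_state(): the state.
- arm.read_camera(name): name is "scene" or "top" or "wrist"; returns a dict with "frame" (480x640x3 uint8, red, green, blue), "vfov" (degrees; the focal length in pixels is half the picture's height over the tangent of half this angle, whatever the lens; pixels are square), "cx", "cy" (the principal point, pixels), "rvec" (rotation vector, rad) and "tvec" (3), from world to camera coordinates, as OpenCV has them; the wrist camera has in their place "mount" (4x4, takes a point from camera to tool coordinates, whose origin is the TCP and whose axes are the flange's). Camera axes: x right, y down, z forward; pixel columns grow to the right and rows downward; lengths in mm; the calibration is good to about 2 mm. A picture is of the moment at which its call begins: read the wrist's pose just before it. There is no depth.
A pose or a line that the arm cannot do raises arm.IKError and nothing moves.
- arm.finish_job(): hands the job in; it is judged then, once.
The state is a dict: "time_s": time; "joint_pos": joint angles; "joint_vel": joint speeds; "joint_torque": joint torques, N m; "tool_pos": TCP position; "eef_rot": TCP orientation; "wrist_force": force on the tool from outside, world axes, zero at the start; "moment": the same for the moment, N m; "width": finger opening in mm; "grip_force": force on a finger pad.
Only numpy, scipy, OpenCV 4.12 (cv2) and the standard library are available. Lean on these libraries where they do the work, as an engineer would, in place of code of your own. Each camera call takes 0.05 s, during which the arm holds its last target. There are 200 camera calls.

## Task

Lift the small computer board off the foam pad and set it on the four brass posts of the assembly jig, its row of ports towards the orange sprung bar, square and centred along the bar. Then slide it against the bar and, as my third hand while I screw it down, press with a steady push of about 10 N (the bar then gives about 8 mm and the board's corner holes lie over the posts), never driving the bar to the end of its travel; keep that push steady for three seconds, and finish while still holding it so. Leave the screwdriver, the screw dish and the graphics card where they are.

Things in the scene. Friction and masses are not known exactly. Their poses are not given: they have to be found in the camera images.
- cooler (a point): Centre of the 50 x 50 mm cooler, 48 mm high (grey fins, black fan frame, blue blades), rigid on the middle of the loose dark board; grasp it here across either pair of faces. Board 170 x 170 x 3 mm, underside 27 mm below this point; 0.35 to 0.6 kg in all. Board axes: z up, ports along the -y edge, memory modules along +x. Within 65 mm of this point all else on the board is lower than 4 mm.
- ports (a point): Middle of the row of metal ports at the board's -y edge, on the board's top face, 3 mm above its underside, 85 mm from the cooler's axis. The ports are flush with the edge, up to 30 mm high and 17 mm deep. Upright memory modules (28 mm high) stand 69 to 82 mm to +x of the cooler's axis, a low white slot (11 mm) 73 to 81 mm to +y. Axes as cooler.
- pad: Grey foam pad on the bench, fixed, 210 x 210 mm, 14 mm thick, on which the board starts; origin at the centre of its underside.
- jig: Assembly jig, fixed: dark steel base plate 210 (x) x 250 (y) x 6 mm, origin at the centre of its underside, z up. Four brass posts 12 mm across at x = +-70, y = +-60 mm, tops at z = 16 mm, carry the board (cooler's centre then at z = 43 mm). At the -y end a blue fixed end plate, 190 mm wide, top at z = 46 mm; before it the orange sprung bar, pushed towards -y.
- jig_seat (a point): Middle between the four posts, at the height of their tops, axes as the jig's. The pressed board has its centre here, its axes along the jig's, ports to -y: its holes (x = +-70, y = +-60 mm) are then over the posts and the bar has given 8 mm. With the board's centre 15 mm to +y of here it rests on all four posts, 7 mm short of the free bar.
- bar_face (a point): Centre of the orange bar's flat +y face, which the ports press on; it moves with the bar. The face is 150 mm wide along x and spans z = 10 to 40 mm of the jig; when free it lies at y = -77 mm of the jig. Axes as the jig's.
- stop_bar (a joint): How far the orange bar has been pushed in towards -y of the jig (m): 0 free, 0.008 at a push of 10 N, end of travel at 0.018. It pushes back with 2 N at first touch plus 1 N for each mm, and springs back when let go.
- screwdriver: Loose screwdriver on the bench beyond the work, lying along its own x, origin on its underside; leave it alone.
- screw_dish: Loose red round dish with screws, 84 mm across, 22 mm high, origin at the centre of its underside; leave it alone.
- card: Loose graphics card lying flat, 110 (x) x 170 (y) x 26 mm, green with black shroud and two grey fans, origin at the centre of its underside; leave it alone.

How it is judged (in metres and radians):
On the way, in this order (a step that is already met when the one before it is completed fails the run):
1. the board is lifted clear of the pad (z of cooler in the frame of pad above 0.066 m), for 0.1 s.
2. the board rests level on the jig's posts, ports towards the bar (z of cooler in the frame of jig between 0.0405 and 0.0455 m and y of ports in the frame of jig between -0.11 and -0.06 m and angle between cooler's own z axis and vertical below 0.05 rad and x of cooler in the frame of jig between -0.02 and 0.02 m), for 0.2 s.
3. the board is pressed against the bar with 6 to 14 N, square and centred, for two seconds (z of cooler in the frame of jig between 0.0405 and 0.0455 m and y of ports in the frame of jig between -0.11 and -0.06 m and angle between cooler's own z axis and vertical below 0.05 rad and x of cooler in the frame of jig between -0.006 and 0.006 m and angle between the y axis of cooler and the y axis of jig, either way round below 0.07 rad and contact force between board and stop_bar between 6 and 14 N and value of joint stop_bar between 0.003 and 0.013 m and contact force between the fingers and board above 2 N and linear speed of board below 0.01 m/s), for 2 s.
At the end, for the whole second after the job is handed in: The board lies level on the posts (height within 2.5 mm), ports to the bar, centred within 6 mm, square within 0.07 rad, at rest, held by the fingers and pressing the bar with 6 to 14 N (bar in 3 to 13 mm), for two seconds and through the second after the end (all of step 3); the arm keeps its last pose, push and grip.
It fails at once if the bar is driven to the end of its travel (value of joint stop_bar above 0.017 m).
It fails at once if the screwdriver is disturbed (moved over 20 mm) (distance of screwdriver from where it was at the start of the episode above 0.02 m).
It fails at once if the screw dish is disturbed (moved over 20 mm) (distance of screw_dish from where it was at the start of the episode above 0.02 m).
It fails at once if the graphics card is disturbed (moved over 20 mm) (distance of card from where it was at the start of the episode above 0.02 m).
It also fails if it takes over 45 s, if anything falls off the work surface, if the arm or the gripper's body presses on something with over 40 N, if the wrist force passes 120 N, or if a joint passes its speed limit or range.

## Working session

There is one attempt and no reset: what is moved stays moved. The work goes in short steps, each a Python script; the robot and the scene stay as the last script left them, time stands still between calls to the robot, and variables do not carry over. Pictures are saved under pics/ and viewed, at most 10 in all, crops included, and the job is handed in when it is done.

```bash
ls; mkdir -p pics
python3 - <<'E'
from bench import arm
import cv2,pickle
d={}
for n in("scene","top","wrist"):
    s=arm.read_state();c=arm.read_camera(n);c["state"]=s;d[n]=c
    cv2.imwrite(f"pics/{n}0.png",c["frame"][:,:,::-1]);print(n,{k:v for k,v in c.items() if k not in("frame","state")})
pickle.dump(d,open("c0.pkl","wb"));print(s)
E
```

```text
pics
scene {'vfov': 51.92938008388887, 'cx': 324.13381917573565, 'cy': 242.69055679966255, 'rvec': array([ 2.23236225,  1.16920573, -0.42359077]), 'tvec': array([-365.08420912, -336.27544863, 1627.61283012])}
top {'vfov': 52.40155139306161, 'cx': 314.1403653005129, 'cy': 243.80756402038344, 'rvec': array([ 2.15886269, -2.15088748,  0.13124033]), 'tvec': array([  27.18463599,  576.29608081, 1625.17741461])}
wrist {'vfov': 60.42821845507476, 'cx': 325.09395241605415, 'cy': 246.59575089021953, 'mount': array([[-1.34811745e-04, -9.58982349e-01, -2.83465759e-01,
         7.22734095e+01],
       [ 9.99999960e-01, -1.99575668e-04,  1.99593077e-04,
         3.02455123e-01],
       [-2.47979106e-04, -2.83465721e-01,  9.58982337e-01,
        -1.41852358e+02],
       [ 0.00000000e+00,  0.00000000e+00,  0.00000000e+00,
         1.00000000e+00]])}
{'time_s': 0.1, 'joint_pos': array([ 1.23479077,  0.53711419, -0.00444402,  1.53877511,  0.00258758,
        1.06728596, -0.07118456]), 'joint_vel': array([ 0.00120054, -0.00281657, -0.00026332, -0.00251798, -0.00076783,
        0.00037745, -0.00073053]), 'joint_torque': array([ 2.60748675e-03, -5.84565890e+01,  1.05208162e+00, -2.59774876e+01,
        1.26753977e-02,  4.67744336e-03,  5.07076936e-05]), 'tool_pos': array([ 173.09503143, -625.93814296,  230.48492014]), 'eef_rot': array([-7.72680762e-04,  9.90908333e-01,  1.34536439e-01, -1.56795616e-04]), 'wrist_force': array([-0.21083044, -0.54586939,  0.43264531]), 'moment': array([0.0084598 , 0.00480553, 0.0060433 ]), 'grip_force': 0.0, 'width': 85.45692465661926}
```

View pics/top0.png

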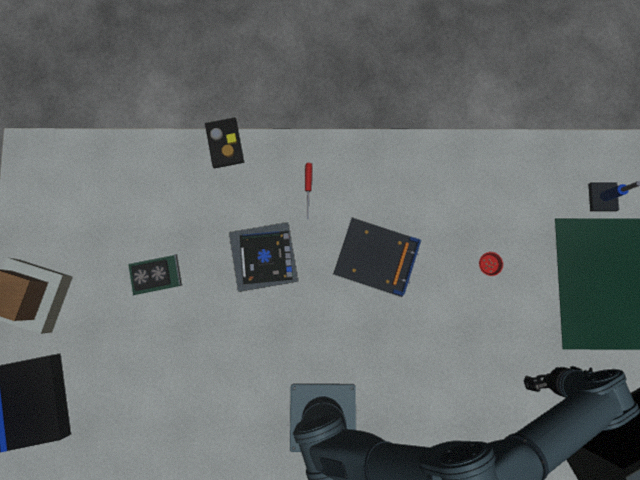

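View pics/scene0.png

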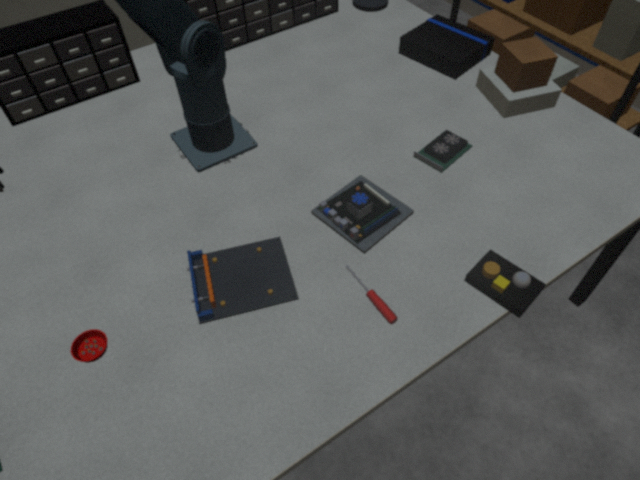

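The top view shows the board on its pad at about (264,256) with ports to the right. The jig is at (376,257) with its orange bar at (403,263), the dish at (490,264) and the card at (155,275). In the scene view the bar is at (209,278) and the fan at (361,200). Next I'll take coarse positions from the top view, then look from the wrist.

```bash
cat > h.py <<'E'
import numpy as np,cv2,pickle
from scipy.spatial.transform import Rotation as R
def qR(q): return R.from_quat([q[1],q[2],q[3],q[0]])
def pose(c):
    "camera->world rotation, camera centre"
    if "mount" in c:
        s=c["state"];T=qR(s["eef_rot"]).as_matrix();M=np.array(c["mount"])
        return T@M[:3,:3],T@M[:3,3]+s["tool_pos"]
    A=cv2.Rodrigues(np.array(c["rvec"]))[0];return A.T,-A.T@c["tvec"]
def cast(c,uv,z):
    f=240/np.tan(np.radians(c["vfov"])/2);A,o=pose(c);uv=np.atleast_2d(uv)
    d=np.c_[(uv[:,0]-c["cx"])/f,(uv[:,1]-c["cy"])/f,np.ones(len(uv))]@A.T
    return o+d*((z-o[2])/d[:,2])[:,None]
def proj(c,p):
    f=240/np.tan(np.radians(c["vfov"])/2);A,o=pose(c);q=(np.atleast_2d(p)-o)@A
    return np.c_[q[:,0]/q[:,2]*f+c["cx"],q[:,1]/q[:,2]*f+c["cy"]]
def blobs(c,lo,hi,amin=4,box=None):
    m=cv2.inRange(cv2.cvtColor(c["frame"],cv2.COLOR_RGB2HSV),lo,hi)
    if box: k=np.zeros_like(m);x0,y0,x1,y1=box;k[y0:y1,x0:x1]=1;m=m*k
    n,l,st,ce=cv2.connectedComponentsWithStats(m)
    return [(int(st[i,4]),ce[i],cv2.minAreaRect(np.argwhere(l==i)[:,::-1].astype(np.float32))) for i in range(1,n) if st[i,4]>=amin]
def down(yaw):
    "tool pointing down, tool y axis at heading yaw in the world"
    y=np.array([np.cos(yaw),np.sin(yaw),0]);z=np.array([0,0,-1.]);q=R.from_matrix(np.c_[np.cross(y,z),y,z]).as_quat()
    return [q[3],*q[:3]]
def snap(arm,n,save=None):
    s=arm.read_state();c=arm.read_camera(n);c["state"]=s
    if save: cv2.imwrite(f"pics/{save}.png",c["frame"][:,:,::-1]);pickle.dump(c,open(f"{save}.pkl","wb"))
    return c
E
python3 - <<'E'
from h import *
d=pickle.load(open("c0.pkl","rb"));np.set_printoptions(precision=1,suppress=True)
for n,bx in(("top",(230,215,425,300)),("scene",(180,180,420,320))):
    c=d[n];print(n)
    print("blue")
    for a,ce,r in blobs(c,(100,100,50),(125,255,255),10,bx): print(a,ce,cast(c,ce,63)[0],r[1])
    print("orange/brass")
    for a,ce,r in blobs(c,(8,100,70),(25,255,255),4,bx): print(a,ce,cast(c,ce,16)[0],cast(c,ce,40)[0],r[1])
c=d["top"];m=cv2.inRange(cv2.cvtColor(c["frame"],cv2.COLOR_RGB2HSV),(0,0,0),(179,255,130))
for a,ce,r in blobs(c,(0,0,0),(179,255,120),2000): print(a,ce,cast(c,cv2.boxPoints(r),10)[:,:2].tolist())
E
```

```text
top
blue
53 [260.8 233.2] [608.  208.8  63. ] (1.5391079187393188, 34.22251510620117)
203 [408.4 268. ] [ 492.7 -285.    63. ] (11.395828247070312, 58.743656158447266)
140 [263.9 255.6] [532.5 196.8  63. ] (13.0, 14.0)
35 [288.6 268.6] [489.4 114.   63. ] (5.0, 5.0)
orange/brass
10 [366.  231.8] [ 621.2 -149.8   16. ] [ 617.6 -147.3   40. ] (3.0, 2.0)
8 [281.1 235.1] [608.6 143.6  16. ] [605.1 141.9  40. ] (2.0, 2.0)
10 [277.2 242.5] [582.8 156.9  16. ] [579.8 154.9  40. ] (3.0, 2.0)
13 [399.4 242.4] [ 584.7 -264.5   16. ] [ 581.6 -260.3   40. ] (3.0, 3.0)
170 [400.4 263.3] [ 512.4 -266.8   16. ] [ 510.4 -262.6   40. ] (3.853189706802368, 44.26228332519531)
10 [353.8 270. ] [ 488.8 -106.8   16. ] [ 487.1 -104.9   40. ] (2.0, 3.0)
4 [284.5 275.5] [469.1 130.4  16. ] [467.7 128.8  40. ] (1.0, 1.0)
15 [250.3 277.9] [460.4 247.4  16. ] [459.  244.1  40. ] (2.8284268379211426, 4.242640495300293)
9 [387. 281.] [ 451.6 -219.8   16. ] [ 450.4 -216.3   40. ] (2.0, 2.0)
scene
blue
156 [359.5 198. ] [531.  198.8  63. ] (12.0, 16.0)
29 [326.1 210.4] [515.8  96.1  63. ] (4.472135543823242, 6.7082
[... 1284 characters left out ...]
04.4016190858315], [673.832608241056, -1099.3115220269085], [226.9169378832346, -1063.9263915337035], [225.71068941224718, -778.7010898998]]
3560 [262.9 256.2] [[622.0023355254034, 332.1000069054769], [659.8819098687992, 119.79078335535677], [450.0372955802693, 81.86377513557059], [413.21863872876435, 290.96598869075825]]
5631 [ 33.9 401.5] [[177.51201664265741, 1103.492524905882], [207.00039749459083, 883.0100757187074], [-81.45014743925373, 824.3800001498718], [-109.80659399608214, 1040.1008248309881]]
24013 [479.  435.9] [[165.9733428750586, 112.15477443554747], [171.06623864360532, -1059.5043396527553], [-188.44213142879295, -1031.0397960438324], [-194.2577807773318, 108.41871598165112]]
```

The four brass tops agree in the top and scene views: a 139 x 120 mm rectangle centred near (537,-185), jig yaw about -18°. The cooler is near (532,198). I'll refine both with the wrist camera.

Run:
```python
from h import *
from bench import arm
arm.movep([537,-186,220],down(np.radians(-108)));arm.wait(.3);snap(arm,"wrist","jig")
arm.movep([532,198,220],down(np.radians(-85)));arm.wait(.3);snap(arm,"wrist","brd")
s=arm.read_state();print(s["joint_pos"],s["tool_pos"],s["time_s"])
a=[pickle.load(open(f"{n}.pkl","rb"))["frame"] for n in("jig","brd")]
cv2.imwrite("pics/two.png",cv2.resize(np.vstack(a),(600,900))[:,:,::-1]) if 0 else None
```

```text
[-0.18399337  0.43089965 -0.3267328   1.75742815  0.16233332  0.97970488
 -2.05813524] [532.18645716 197.48026581 219.98600589] 4.3417
```

View pics/jig.png

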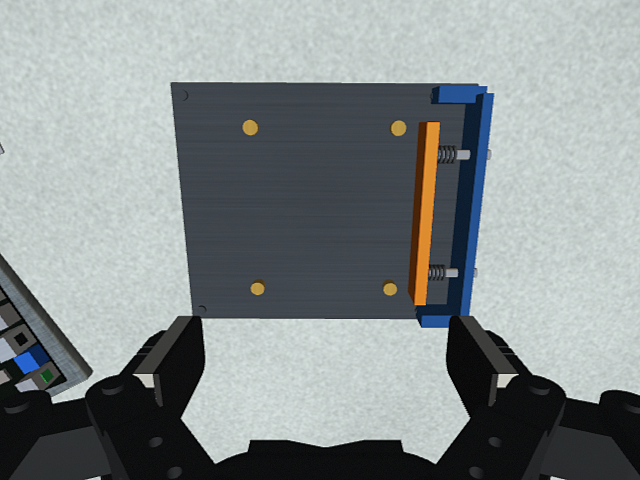

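View pics/brd.png

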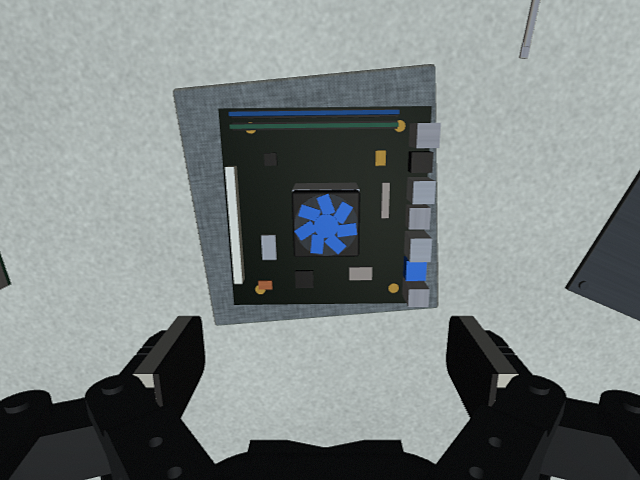

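The wrist views are sharp. In the jig view the posts are at (250,128), (398,128), (257,289) and (390,289), with the bar at (427,213). In the board view the fan is at (325,224), the ports are on the right at x≈420, the memory is at the top, and the corner rings are at (400,126), (393,288) and (260,290).

Run:
```python
from h import *
np.set_printoptions(precision=2,suppress=True)
c=pickle.load(open("jig.pkl","rb"))
P=[];
for a,ce,r in blobs(c,(8,80,70),(28,255,255),60,(170,80,480,320)):
    print(a,ce,cast(c,ce,16)[0],cast(c,ce,40)[0])
    if a<500:P.append(cast(c,ce,16)[0,:2])
P=np.array(P);ctr=P.mean(0)
l=np.array([[1,1],[1,-1],[-1,1],[-1,-1]])*[70,60]
# order by nominal yaw -18 deg, then Kabsch
A=lambda t:np.array([[np.cos(t),-np.sin(t)],[np.sin(t),np.cos(t)]])
g=(P-ctr)@A(np.radians(-18));L=np.sign(g)*[70,60]
H=L.T@(P-ctr);yaw=np.arctan2(H[0,1]-H[1,0],H[0,0]+H[1,1])
print("jig",ctr,np.degrees(yaw),"local",(P-ctr)@A(yaw))
c=pickle.load(open("brd.pkl","rb"))
print("brass")
for a,ce,r in blobs(c,(14,80,70),(28,255,255),20,(220,105,440,306)): print(a,ce,cast(c,ce,17)[0],r[1])
m=blobs(c,(100,120,80),(125,255,255),40,(220,105,440,306))
for a,ce,r in m: print("blue",a,ce,cast(c,ce,65)[0],cast(c,ce,45)[0],r[1],r[2])
# memory strip + dark board outline
hs=cv2.cvtColor(c["frame"],cv2.COLOR_RGB2HSV)
k=cv2.inRange(hs,(100,120,60),(125,255,255));k[:105]=0;k[120:]=0;k[:,:220]=0;k[:,402:]=0
y,x=np.nonzero(k);W=cast(c,np.c_[x,y],45)[:,:2];v=cv2.fitLine(W.astype(np.float32),2,0,.01,.01).ravel();print("memory dir",np.degrees(np.arctan2(v[1],v[0])))
g=c["frame"].max(2)
# board's -x edge: last dark row per column between 245..400
e=[];
for x in range(285,400):
    col=g[280:325,x].astype(int);e.append((x,280+np.argmax(np.diff(col))+.5))
W=cast(c,np.array(e),17)[:,:2];v=cv2.fitLine(W.astype(np.float32),cv2.DIST_HUBER,0,.01,.01).ravel();print("edge -x dir",np.degrees(np.arctan2(v[1],v[0])),v[2:],e[::20])
```

```text
208 [250.18 127.12] [ 622.69 -151.11   16.  ] [ 621.51 -155.12   40.  ]
202 [397.77 127.72] [ 585.4  -264.09   16.  ] [ 586.81 -260.26   40.  ]
3466 [423.17 209.92] [ 513.62 -267.03   16.  ] [ 520.01 -262.99   40.  ]
185 [257.81 286.76] [ 491.43 -108.11   16.  ] [ 499.36 -115.1    40.  ]
176 [389.24 287.38] [ 454.16 -220.52   16.  ] [ 464.67 -219.71   40.  ]
jig [ 538.42 -185.96] -18.27560433613264 local [[ 69.09  59.51]
 [ 69.11 -59.46]
 [-69.03  59.19]
 [-69.17 -59.24]]
brass
89 [400.48 125.74] [608.87 142.7   17.  ] (9.486831665039062, 12.016654968261719)
32 [250.5  131.19] [594.33 262.54  17.  ] (3.0, 9.0)
174 [380.05 157.59] [582.57 155.95  17.  ] (15.0, 10.0)
88 [393.1  287.61] [469.78 130.12  17.  ] (9.0, 10.0)
59 [259.34 289.86] [457.32 249.84  17.  ] (10.294882774353027, 7.069979190826416)
blue 779 [312.62 112.38] [611.79 212.32  65.  ] [612.29 212.93  45.  ] (4.552627086639404, 170.0470733642578) 89.32596588134766
blue 2187 [325.68 224.92] [533.68 196.58  65.  ] [528.92 196.13  45.  ] (63.0, 59.0) 0.0
blue 400 [415.57 270.91] [503.6 125.   65. ] [496.81 119.73  45.  ] (20.80125617980957, 19.137157440185547) 3.1798300743103027
memory dir -84.51449
edge -x dir -89.45179 [447.13 176.9 ] [(285, np.float64(319.5)), (305, np.float64(303.5)), (325, np.float64(316.5)), (345, np.float64(303.5)), (365, np.float64(313.5)), (385, np.float64(311.5))]
```

The board is centred at (533.7,196.4) with yaw 5.35° (ring spacing 139.7 mm against 140; fan and rings agree within 0.5 mm). The jig is at (538.4,-186), yaw -18.3°. I'll grasp across the ±y faces.

Run:
```python
from h import *
from bench import arm
np.set_printoptions(precision=2,suppress=True)
q=down(np.radians(-84.65))
arm.movep([533.7,196.4,110],q)
print(arm.movel([533.7,196.4,25],max_speed=100,force_limit=8))
arm.grasp();arm.wait(.3);s=arm.read_state();print(s["tool_pos"],s["width"],s["grip_force"],s["wrist_force"],s["time_s"])
if s["width"]>40:
    p=s["tool_pos"];arm.movel([p[0],p[1],110],max_speed=80);arm.wait(.3)
    s=arm.read_state();print(s["tool_pos"],s["width"],s["wrist_force"],s["moment"],s["time_s"])
    snap(arm,"wrist","held")
```

```text
False
[534.19 196.81  25.69] 49.51655719831036 64.12684053182602 [-0.37  0.25  6.3 ] 6.5833
[534.04 196.78 109.75] 49.415443536856124 [-0.2   0.33 -5.64] [ 0.03  0.07 -0.04] 8.1
```

View pics/held.png

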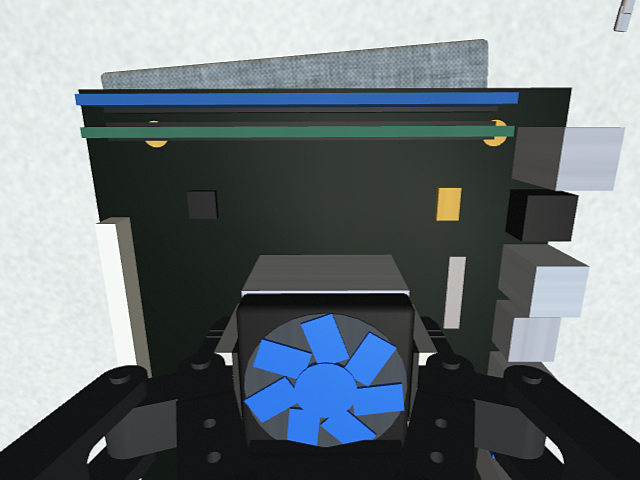

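The board is held level in the grip: the fan hub is at about (325,388) and the memory strip is level, from (77,99) to (518,98). Next I'll measure its offset and yaw in the hand, then carry it.

Run:
```python
from h import *
from bench import arm
np.set_printoptions(precision=2,suppress=True)
c=pickle.load(open("held.pkl","rb"));s=c["state"];p=s["tool_pos"];zu=p[2]+(41-25.7)-27
T=qR(s["eef_rot"]).as_matrix();print("tool y",np.degrees(np.arctan2(T[1,1],T[0,1])))
k=cv2.inRange(cv2.cvtColor(c["frame"],cv2.COLOR_RGB2HSV),(100,120,60),(125,255,255));k2=k.copy();k[130:]=0;k2[:250]=0
y,x=np.nonzero(k);W=cast(c,np.c_[x,y],zu+31)[:,:2];v=cv2.fitLine(W.astype(np.float32),2,0,.01,.01).ravel();yaw=np.degrees(np.arctan2(v[1],v[0]))
print("memory dir",yaw,v[2:])
loc=lambda w:(w-p)@T
print("rings in tool",loc(cast(c,[[156,134],[494,133]],zu+3)),"fan frame top-edge corners",loc(cast(c,[[241,293],[412,293]],zu+51)),"hub",loc(cast(c,[[325,388]],zu+51)))
```

```text
tool y -84.64738634327394
memory dir -84.46067 [612.13 211.58]
rings in tool [[ 69.22 -59.29   8.66]
 [ 69.54  59.78   8.67]] fan frame top-edge corners [[ 29.04 -22.3  -39.31]
 [ 29.02  23.6  -39.31]] hub [[ -0.56   0.24 -39.3 ]]
```

```bash
cat >> h.py <<'E'
SEAT=np.array([538.4,-186.0]);JY=np.array([np.cos(np.radians(71.72)),np.sin(np.radians(71.72))]);JX=np.array([JY[1],-JY[0]]);QJ=down(np.radians(-108.28))
def rep(arm):
    s=arm.read_state();d=s["tool_pos"][:2]-SEAT;f=s["wrist_force"]
    print("t %.2f jig x %.2f y %.2f z %.2f | F jx %.2f jy %.2f z %.2f | w %.2f g %.1f"%(s["time_s"],d@JX,d@JY,s["tool_pos"][2],f[:2]@JX,f[:2]@JY,f[2],s["width"],s["grip_force"]),s["moment"].round(2));return s
E
python3 - <<'E'
from h import *
from bench import arm
t=SEAT+15*JY
arm.movep([*t,110],QJ);arm.movel([*t,40],max_speed=80);arm.wait(.3);rep(arm)
print(arm.movel([*t,25.5],max_speed=15,force_limit=5));arm.wait(.4);rep(arm)
snap(arm,"wrist","place");snap(arm,"scene","place_s")
E
```

```text
t 10.85 jig x 0.18 y 15.00 z 40.31 | F jx 0.59 jy -0.36 z -5.53 | w 49.30 g 63.0 [ 0.02  0.03 -0.02]
True
t 12.03 jig x -0.20 y 14.99 z 27.66 | F jx -0.89 jy -0.24 z 5.42 | w 49.18 g 64.0 [0.12 0.04 0.04]
```

View pics/place.png

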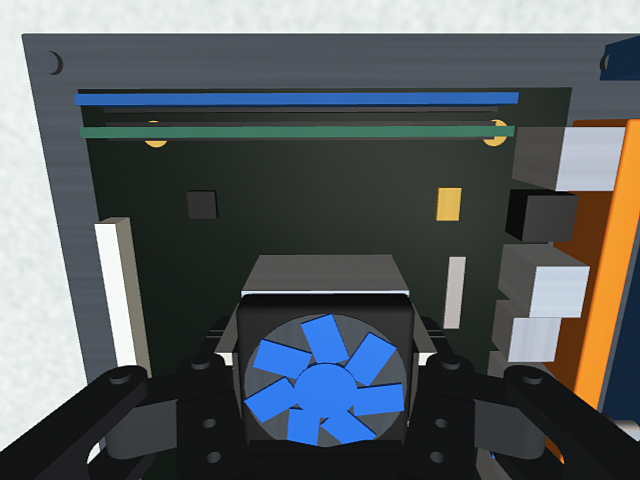

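The board is seated on the posts at TCP z 27.66 (predicted 27.7). The ports, at x≈620, face the orange bar and are parallel to it with a small gap. Now I'll slide it in steps.

Run:
```python
from h import *
from bench import arm
for y in (11,8.5,7.5,6.5,5,3,1):
    r=arm.movel([*(SEAT+y*JY),27.4],max_speed=12,force_limit=16);arm.wait(.15);print(y,r);rep(arm)
    if r: break
snap(arm,"wrist","press")
```

```text
11 False
t 12.79 jig x 0.65 y 11.44 z 27.67 | F jx 0.60 jy 3.31 z 3.93 | w 49.23 g 63.9 [ 0.85 -0.71  0.11]
8.5 False
t 13.30 jig x 0.56 y 9.23 z 27.69 | F jx -0.86 jy 5.27 z 3.94 | w 49.72 g 64.0 [ 0.92 -0.74  0.12]
7.5 False
t 13.70 jig x 0.53 y 8.58 z 27.66 | F jx 0.11 jy 5.73 z 4.37 | w 49.26 g 64.0 [ 0.96 -0.75 -0.01]
6.5 False
t 14.10 jig x 0.56 y 8.14 z 27.68 | F jx 0.57 jy 8.29 z 3.36 | w 49.37 g 63.9 [ 1.07 -0.82 -0.07]
5 False
t 14.53 jig x 0.59 y 6.80 z 27.65 | F jx 0.30 jy 8.99 z 4.35 | w 49.10 g 64.0 [ 0.97 -0.78 -0.21]
3 False
t 14.99 jig x 0.68 y 5.22 z 27.74 | F jx 0.95 jy 9.44 z 3.06 | w 49.62 g 64.0 [ 1.2  -0.88 -0.31]
1 False
t 15.46 jig x 0.71 y 3.70 z 27.74 | F jx 0.96 jy 9.83 z 3.57 | w 49.50 g 64.0 [ 1.43 -0.89 -0.4 ]
```

View pics/press.png

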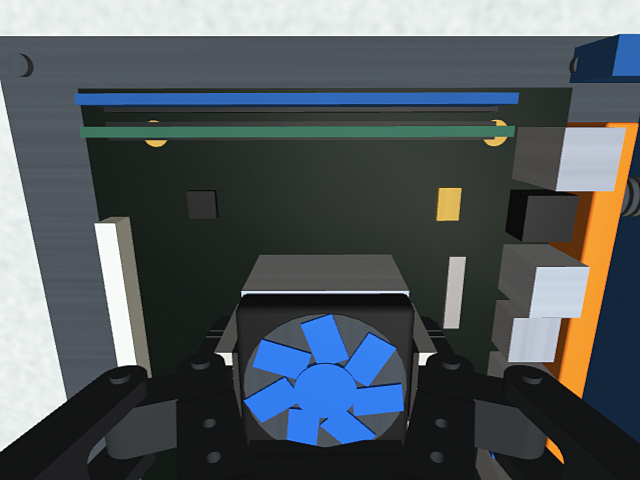

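Run:
```python
from h import *
np.set_printoptions(precision=2,suppress=True)
for n in("jig","place","press"):
    c=pickle.load(open(n+".pkl","rb"))
    m=cv2.inRange(cv2.cvtColor(c["frame"],cv2.COLOR_RGB2HSV),(8,150,170),(22,255,255))  # lit top of bar
    x0=410 if n=="jig" else 555
    m[:, :x0]=0
    for row in (([150,170,190,210,230,250]) if n=="jig" else (200,250,300,350)):
        x=np.nonzero(m[row])[0]
        if len(x):
            w=cast(c,[[x[-1],row]],40)[0,:2]-SEAT;print(n,row,x[0],x[-1],"far top edge jig",w@JX,w@JY)
```

```text
jig 150 426 437 far top edge jig 53.08309133669677 -86.09599008633359
jig 170 424 435 far top edge jig 38.02448447421701 -85.77244129031186
jig 190 423 434 far top edge jig 22.554199103670378 -86.22272767321923
jig 210 421 432 far top edge jig 6.648525330462858 -85.89191054665673
jig 230 420 431 far top edge jig -9.704532441493134 -86.35664651183343
jig 250 418 429 far top edge jig -26.5308146417828 -86.01824647966633
place 200 612 639 far top edge jig 49.331547865499765 -84.70188995060788
place 250 602 631 far top edge jig 32.75388550157184 -85.65450889475228
place 300 592 620 far top edge jig 14.938408938444551 -85.65539265669688
place 350 582 609 far top edge jig -4.2592195736293 -85.65634498224635
press 200 592 622 far top edge jig 50.362227462910475 -90.4151472287414
press 250 583 612 far top edge jig 33.81024195258375 -90.54703645154862
press 300 584 601 far top edge jig 16.013285124292015 -90.34911293232683
press 350 564 591 far top edge jig -3.1736624970622946 -90.48872728402394
```

The press view shows the ports touching the bar and the board still square. The bar's far edge moved from -85.65 to -90.45 evenly along its length, so the bar is in 4.8 mm (about 7 N; friction takes the rest of the 9.8 N). I need about 3.3 mm more, and I'll check the bar travel again afterwards.

```bash
cat >> h.py <<'E'
def bar(arm,save=None):
    c=snap(arm,"wrist",save);m=cv2.inRange(cv2.cvtColor(c["frame"],cv2.COLOR_RGB2HSV),(8,150,170),(22,255,255));m[:,:540]=0
    t=[]
    for row in (220,250,300,350):
        x=np.nonzero(m[row])[0]
        if len(x): t.append(-85.65-(cast(c,[[x[-1],row]],40)[0,:2]-SEAT)@JY)
    print("bar travel",np.round(t,2));return np.median(t)
E
python3 - <<'E'
from h import *
from bench import arm
y=1;b=bar(arm)
for i in range(6):
    if b>7.4: break
    y-=min(2,max(.6,7.9-b));r=arm.movel([*(SEAT+y*JY),27.4],max_speed=8,force_limit=12);arm.wait(.3);print(y,r);rep(arm);b=bar(arm)
    if r: break
arm.wait(.5);rep(arm);bar(arm,"press2")
E
```

```text
bar travel [4.83 4.91 4.71 4.85]
-1 False
t 16.26 jig x 0.72 y 2.22 z 27.81 | F jx 0.34 jy 11.55 z 3.89 | w 49.31 g 64.0 [ 1.68 -0.95 -0.46]
bar travel [6.3  6.38 6.19 6.33]
-2.5860370514718287 False
t 16.96 jig x 0.75 y 1.13 z 27.81 | F jx -0.77 jy 11.40 z 4.75 | w 49.55 g 64.0 [ 1.75 -0.98 -0.65]
bar travel [7.37 7.45 7.25 7.4 ]
-3.186037051471829 False
t 17.56 jig x 0.75 y 0.79 z 27.85 | F jx -0.93 jy 12.31 z 4.54 | w 49.36 g 64.1 [ 1.98 -0.94 -0.59]
bar travel [7.72 7.8  7.6  7.75]
t 18.11 jig x 0.73 y 0.79 z 27.85 | F jx 1.10 jy 12.30 z 4.47 | w 49.31 g 64.1 [ 1.96 -0.99 -0.62]
bar travel [7.72 7.8  7.61 7.75]
```

Run:
```python
from h import *
from bench import arm
arm.wait(3.2);rep(arm);b=bar(arm,"end");snap(arm,"scene","end_s")
c=pickle.load(open("end.pkl","rb"));T=qR(c["state"]["eef_rot"]).as_matrix()
k=cv2.inRange(cv2.cvtColor(c["frame"],cv2.COLOR_RGB2HSV),(100,120,60),(125,255,255));k[85:][45:]=0;k[:88]=0;k[:,525:]=0
y,x=np.nonzero(k);v=cv2.fitLine(cast(c,np.c_[x,y],47)[:,:2].astype(np.float32),2,0,.01,.01).ravel()
print("memory dir",np.degrees(np.arctan2(v[1],v[0])),"tool y",np.degrees(np.arctan2(T[1,1],T[0,1])),"tilt",np.degrees(np.arccos(-T[2,2])),"want -108.28")
f=cv2.imread("pics/end_s.png")[200:340,150:340];cv2.imwrite("pics/end_c.png",cv2.resize(f,None,fx=4,fy=4))
```

```text
t 21.36 jig x 0.73 y 0.81 z 27.85 | F jx 0.16 jy 12.41 z 5.17 | w 49.26 g 64.1 [ 1.93 -0.97 -0.57]
bar travel [7.7  7.78 7.59 7.73]
memory dir 71.80945 tool y -108.2282764977181 tilt 0.26732773693968853 want -108.28
```

View pics/end.png

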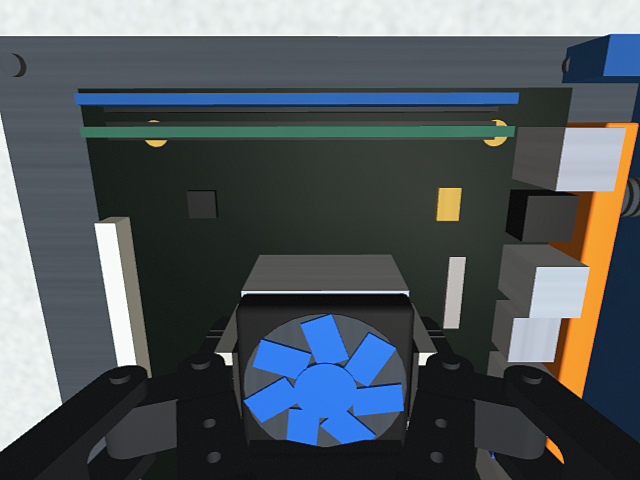

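The ports lie flat on the bar at x≈590–620 and the board is square (0.1°) and level (0.3°). The bar has been steady at 7.7 mm for over 3 s, so I'm handing in.

```bash
python3 -c "
from bench import arm
print(arm.finish_job())"
```

```text
the job is handed in; nothing more can be done
None
```

The board is on the four posts, square and centred, still held against the bar, which the camera shows pushed in about 7.7 mm (roughly 9.7 N); that push held steady for over three seconds before I handed the job in, and the judging result was not shown.

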